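# Unhook a sample cassette from its counting dock

## Task

Take the sample cassette out of the counting dock and lay it flat, fin up, in the open steel tray. Its hook sits under the dock's hood and its toe is caught under the overhanging lip at the other end: ease it back under the hood against the rubber buffer until the toe comes free of the overhang, tilt the toe end up over the lip while the hook is still under the hood, and then draw it out. Never force it against the hood, buffer or lip (18 N at most) and put it down rather than dropping it; leave the pot, the disc and the tin where they are.

Things in the scene. Friction and masses are not known exactly. Their poses are not given: they have to be found in the camera images.
- dock_floor (a point): Centre of the top of the floor plate of the fixed grey dock (plate 208 x 94 mm, its top 6 mm over the desk). x runs along the dock from the hood end (roughly towards the robot) to the lip end, y across, z up. Low side guides at y = +-38 mm, 8 mm high over the plate, 6 mm clear of the cassette
- dock_lip (a point): Mark on the floor plate, 78 mm along +x from dock_floor: mean place of the inner upright face of the steel lip. Hood and lip sit on one adjustable catch, clamped up to 7 mm either way along x from its marks, unknown. The lip is 54 mm wide, its top 12 mm above the plate; an overhang reaches 18 mm back (-x) from its face, underside 8 mm above the plate
- dock_hood (a point): Mean place (see dock_lip) of the lower edge of the hood's mouth, 66 mm along -x from dock_floor and 13 mm above the plate; hood 40 mm long (x), its top 22 mm above the plate. Inside, 20.8 mm behind the mouth, is a sprung rubber buffer: it yields 3.2 mm along -x at 2.4 N per mm (8 N), then is solid. Friction of the cassette on the plate adds 1 to 5 N
- cassette_grip (a point): Centre of the upright grip fin of the loose white cassette (0.18 to 0.37 kg), 43 mm above its flat underside; x to the toe, z up, as the dock when docked. Fin 44 mm long (x), 12 mm thick (y: grip across it), from 22 to 58 mm above the underside, on the middle of the body, 100 x 64 x 22 mm; hook tongue and toe run along the underside
- cassette_hook (a point): Tip of the cassette's hook tongue (40 mm wide, 7 mm thick), at the underside, 79 mm along -x and 43 mm below cassette_grip. Docked, it is under the hood, and touches the buffer when the toe is 15.8 mm from the lip's inner face
- cassette_toe (a point): Tip of the cassette's toe (44 mm wide, 6 mm thick), at the underside, 70 mm along +x and 43 mm below cassette_grip. Docked, the cassette stands flat with its toe an unknown 0.5 to 15.5 mm from the lip's inner face; the toe is caught under the overhang until it is 18 mm from that face, where the buffer already resists; at 19 mm the buffer is solid
- tray_floor (a point): Centre of the inner floor of the fixed open steel tray (4 mm above the desk). Outside 190 (x) x 110 (y) mm, walls 4 mm thick, 20 mm high over the desk; the cassette lies in it lengthwise, either way round
- spare_pot: Loose dark sample pot with a white screw cap, 56 mm wide, 60 mm high; origin under its centre. Bystander
- source_disc: Loose flat disc (check source), 25 mm across, 7 mm high; origin under its centre. Bystander
- tin: Loose round tin with a slip lid, 66 mm across, 24 mm high; origin under its centre. Bystander
- cassette: The cassette itself (see point cassette_grip); origin at the centre of its underside
- catch: The dock's adjustable catch: hood with back wall and buffer, and lip, on a track in the plate; this origin is the track's, under the dock's centre, 6 mm below dock_floor, wherever the catch is clamped
Mind the look-alikes: they are no part of the job. Of the things that look like the cassette, the largest one is meant.

How it is judged:
By the outcome, as a careful person would: the job done as asked, in the order asked, and still so for the second after the job is handed in, with the robot touching nothing.
It also fails if it takes over 51 s, if anything falls off the work surface, if the arm or the gripper's body presses on something with over 40 N, if the wrist force passes 120 N, or if a joint passes its speed limit or range.

## Robot

A 7-joint arm with a two-finger parallel gripper is mounted at the origin on a cart in front of the work surface, level with it; the furniture and walls round the work are solid. World frame = base frame: x ahead of the robot, y to its left, z up, the work surface at z = 0. Lengths are in m, angles in rad, forces in N, time in s.
With the tool pointing down it reaches from about 0.4 to 0.875 m from the base axis. Payload 19.3 kg.
Tool frame: the origin (TCP) lies midway between the tips of the shut fingers; the grasp point (between the pads) lies 19 mm behind it; x points along the fingers, y is the direction in which the jaws open and shut, and the axes are right-handed (so a half turn about x gives the same grasp; the last joint's range is limited). The gripper opens to 85 mm and grips with 20 to 120 N. Pads are 22 mm wide; open, the fingers measure 114 mm over their backs; the gripper's body (76 mm by 85 mm) begins 54 mm behind the grasp point. The pads swing forward as they close: fully open they stand 13 mm farther back than shut.
Start: joints at [-1.364, 0.521, -0.036, 1.599, 0.021, 1.021, -0.113], TCP at [0.171, 0.601, 0.231] pointing down, gripper open.
Joint ranges: [-2.91, 2.91], [-0.3, 2.13], [-1.5, 1.42], [0.17, 2.43], [-1.26, 4.41], [0.16, 1.93], [-2.52, 2.52]. Speed limits (rad/s): [1.89, 1.89, 2.39, 2.39, 3.01, 3.01, 3.01].

## Interface

Orientations are given as [roll, pitch, yaw] about the fixed x, y, z axes, in that order (R = Rz(yaw) Ry(pitch) Rx(roll)).
In Python, from workcell import bot gives the robot as it stands. The module is installed in compiled form; this text tells all that it offers.
- The arm moves only by the tool servo_tool, never from a script. Its argument "targets" is a list of rows, each an object of numbers: "x", "y", "z": the shift along the tool's x, y, z as a fraction of full scale; "wx", "wy", "wz": the turn, a rotation vector about the tool's x, y, z as a fraction of full scale. A call has 1 to 12 rows; each row is the pose to reach, as a shift and turn from the pose measured when the call began, along the tool's axes at that moment, turning the shorter way round; what a row does not reach only later rows make up. Full scale, the value 1, is 40 cm for a shift and 360 degrees for a turn. A row lasts 1/8 s, in which the tool goes at most 62.5 mm and 10.7 degrees, less where a joint would pass 70% of its speed; a pose out of reach is approached as far as the arm can. A call with a number of a shift or a turn outside -1 to 1 is refused whole. A call with a gripper value outside its range is refused whole. "grip" is the gripper command: -1 is shut, 1 is fully open, values between are in proportion, set as the call begins (left out, the last holds). The fingers move at their own pace and stop on an object; "squeeze" is the grip in N (left out, the last holds). Time passes only in rows, so rows that repeat a pose let the fingers close. It gives the time, the measured TCP pose, the force and the opening at its end, in the units of the state.
- bot.observe(): the state, without advancing time (a new reading comes with each control period).
- bot.grab_frame(name): name is "scene" or "top" or "wrist"; returns (picture, depth): 384x512x3 uint8, red, green, blue; 384x512 float32, m along the optical axis (not along the pixel's ray), 0 where there is no reading.
- bot.get_calibration(name): a dict with "intrinsics" (3x3 intrinsics, pixels), "R" (3x3) and "t" (3): a world point X has camera coordinates R X + t. Camera axes: x right, y down, z forward; pixel columns grow to the right and rows downward; lengths in m; the calibration is good to about 2 mm. The wrist camera is an equidistant fisheye: a pixel r from the principal point sees the ray r / f radians off the axis. A picture is of the moment at which its call begins: read the wrist's pose just before it. get_calibration takes no time and is no camera call; for the wrist camera it gives the pose at the moment of the call.
- bot.job_done(): hands the job in, once; it reports no verdict.
Trained networks look in the newest picture that a camera, given by its name, has taken for a name from the list of things; names that differ only in an ending like _2 or _b are one class to them, and where a whole thing is asked for, a point or a joint stands for the part that bears it (a point fixed in the world has none). Each returns a list of dicts, best first, with "confidence" (0 to 1); they miss things now and then, are a little off and sometimes report something else, mostly with a low value. They report only what shows in the picture. A call takes as long as a camera call. They do not tell look-alikes from the thing itself.
- bot.trace(camera, target): "mask" (384x512 bool, what is visible of it) and "pixel" ([column, row] in pixels, amid what is visible of it).
The state is a dict: "clock": time; "qpos": joint angles; "qd": joint speeds; "joint_efforts": joint torques, N m; "position": TCP position; "tool_rot": TCP orientation; "force": force on the tool from outside, world axes, zero at the start; "moment": the same for the moment, N m; "grip_width": finger opening in m.
Only numpy, scipy, OpenCV 4.12 (cv2) and the standard library are available. Lean on these libraries where they do the work, as an engineer would, in place of code of your own. Each camera call takes 0.05 s, during which the arm holds its last target. There are 200 camera calls.

## Working session

There is one attempt and no reset: what is moved stays moved. The work goes in short steps, Python scripts to look and compute and a tool call to move; the robot and the scene stay as the last step left them, time stands still between calls to the robot, and variables do not carry over. Pictures are saved under pics/ and viewed, on a budget of 10 in all, crops included, one or two more only if the job needs it, and the job is handed in when it is done.

Besides the shell and the picture viewer there is one more tool, called after "Emit:" by a JSON object that holds its "method" and its "body". servo_tool: Moves the arm, as the interface text tells. Shift numbers are shares of 40 cm and turn numbers shares of 360 degrees, none past 1 either way. Its arguments: {"type":"object","properties":{"targets":{"type":"array"},"grip":{"type":"number"},"squeeze":{"type":"number"}},"required":["targets"]}

```bash
mkdir -p pics
cat > h.py <<'E'
import numpy as np,cv2
from workcell import bot
def save(im,n): cv2.imwrite(f'pics/{n}.png',cv2.cvtColor(im,cv2.COLOR_RGB2BGR))
def world(c,px,d):
    K=np.array(c['intrinsics']);R=np.array(c['R']);t=np.array(c['t'])
    px=np.atleast_2d(px).astype(float)
    p=np.c_[(px[:,0]-K[0,2])/K[0,0],(px[:,1]-K[1,2])/K[1,1],np.ones(len(px))]*np.reshape(d,(-1,1))
    return (p-t)@R
def cloud(n,d):
    c=bot.get_calibration(n);v,u=np.mgrid[:384,:512]
    return world(c,np.c_[u.ravel(),v.ravel()],d.ravel()).reshape(384,512,3)
E
python3 - <<'E'
from h import *
s=bot.observe();print({k:np.round(v,3) for k,v in s.items()})
for n in['top','scene']:
    im,d=bot.grab_frame(n);save(im,n+'0');np.savez(n+'0',im=im,d=d,P=cloud(n,d))
    P=cloud(n,d)
    for t in['cassette','catch','tray_floor','spare_pot','source_disc','tin','cassette_grip','dock_floor','dock_lip','dock_hood']:
        try:
            for r in bot.trace(n,t)[:3]:
                m=r['mask'];print(n,t,round(r['confidence'],2),np.round(r['pixel']),m.sum(),np.round(np.median(P[m&(d>0)],0),3))
        except Exception as e: print(t,e)
print(bot.observe()['clock'])
E
```

```text
{'clock': np.float64(0.0), 'qpos': array([-1.364,  0.522, -0.036,  1.6  ,  0.021,  1.021, -0.113]), 'qd': array([ 0.   , -0.001,  0.   ,  0.001, -0.   ,  0.002,  0.001]), 'joint_efforts': array([-1.0000e-03, -9.2712e+01,  1.9790e+00, -3.6994e+01,  1.8000e-02,
        8.0000e-03, -0.0000e+00]), 'position': array([0.171, 0.601, 0.231]), 'tool_rot': array([-1.549,  1.57 , -1.825]), 'force': array([-0.268,  0.364,  0.212]), 'moment': array([ 0.005,  0.003, -0.004]), 'grip_width': np.float64(0.085)}
top cassette 0.9 [316. 253.] 1108 [ 0.484 -0.105  0.029]
top cassette 0.82 [313. 171.] 599 [ 0.694 -0.11   0.017]
top cassette 0.55 [305. 115.] 624 [ 0.843 -0.096  0.017]
top catch 0.89 [314. 280.] 778 [ 0.408 -0.102  0.028]
top catch 0.38 [313. 251.] 1070 [ 0.485 -0.105  0.03 ]
top tray_floor 0.92 [199. 247.] 3065 [0.502 0.195 0.006]
top tray_floor 0.67 [260. 181.] 490 [0.667 0.028 0.025]
top spare_pot 0.69 [259. 279.] 396 [0.426 0.036 0.061]
top source_disc 0.53 [263. 231.] 63 [0.541 0.022 0.008]
top tin 0.74 [259. 180.] 468 [0.667 0.028 0.025]
top cassette_grip 0.78 [311. 172.] 616 [ 0.696 
[... 624 characters left out ...]
77 [181. 241.] 944 [0.416 0.021 0.051]
scene source_disc 0.66 [228. 233.] 86 [0.538 0.018 0.006]
scene tin 0.55 [264. 204.] 541 [0.656 0.018 0.022]
scene cassette_grip 0.93 [354. 190.] 520 [ 0.836 -0.104  0.015]
scene cassette_grip 0.62 [258. 266.] 2018 [ 0.47  -0.117  0.027]
scene cassette_grip 0.59 [323. 228.] 740 [ 0.682 -0.117  0.015]
scene dock_floor 0.56 [225. 285.] 2700 [ 0.406 -0.123  0.016]
scene dock_lip 0.74 [256. 265.] 1929 [ 0.47  -0.118  0.027]
scene dock_lip 0.69 [229. 286.] 2797 [ 0.406 -0.124  0.014]
scene dock_lip 0.24 [268. 201.] 516 [0.656 0.017 0.022]
scene dock_hood 0.63 [227. 285.] 2801 [ 0.406 -0.125  0.014]
scene dock_hood 0.43 [179. 241.] 974 [0.416 0.021 0.05 ]
1.1
```

Run:
```python
import numpy as np,cv2
a=np.load('top0.npz');im=a['im'][200:320,180:350,::-1];cv2.imwrite('pics/topc.png',cv2.resize(im,None,fx=4.6,fy=4.6,interpolation=cv2.INTER_CUBIC)[:600])
b=np.load('scene0.npz');cv2.imwrite('pics/sc0.png',cv2.resize(b['im'][150:,100:420,::-1],None,fx=2.4,fy=2.4,interpolation=cv2.INTER_CUBIC))
# geometry from top cloud
P=a['P'];d=a['d'];z=P[...,2]
m=(P[...,1]<-0.0)&(P[...,0]<0.62)&(d>0)
def rect(mm,n):
    p=P[mm][:,:2].astype(np.float32)
    r=cv2.minAreaRect(p);print(n,len(p),np.round(r[0],4),np.round(r[1],4),round(r[2],2),np.round(np.median(z[mm]),4),p.min(0),p.max(0))
rect(m&(z>0.052),'fin')
rect(m&(z>0.003),'dock all')
rect(m&(z>.022)&(z<.04)&(P[...,0]>0.43),'body')
rect(m&(z>.022)&(z<.034)&(P[...,0]<0.43),'hood')
t=(P[...,1]>0.1)&(d>0)&(z>0.012)&(z<.03)&(P[...,0]<.65);rect(t,'tray')
```

```text
fin 9650 [ 0.4474 -0.3482] [0.4999 0.3464] 88.49 0.1151 [ 0.27383962 -0.60228354] [ 0.6199951  -0.09856689]
dock all 18236 [ 0.3804 -0.319 ] [0.4792 0.6377] 0.02 0.0652 [ 0.14071247 -0.6377657 ] [ 6.1999512e-01 -3.7406953e-05]
body 1167 [ 0.5169 -0.3421] [0.1699 0.5643] 8.34 0.0297 [ 0.43033424 -0.61450255] [ 0.6114027  -0.06797761]
hood 779 [ 0.3618 -0.3239] [0.5657 0.1351] 89.51 0.0291 [ 0.29218203 -0.60735077] [ 0.42990282 -0.04131817]
tray 474 [0.4594 0.1833] [0.2803 0.1187] 11.02 0.0205 [0.31084004 0.10204697] [0.6064316  0.26608285]
```

View pics/topc.png

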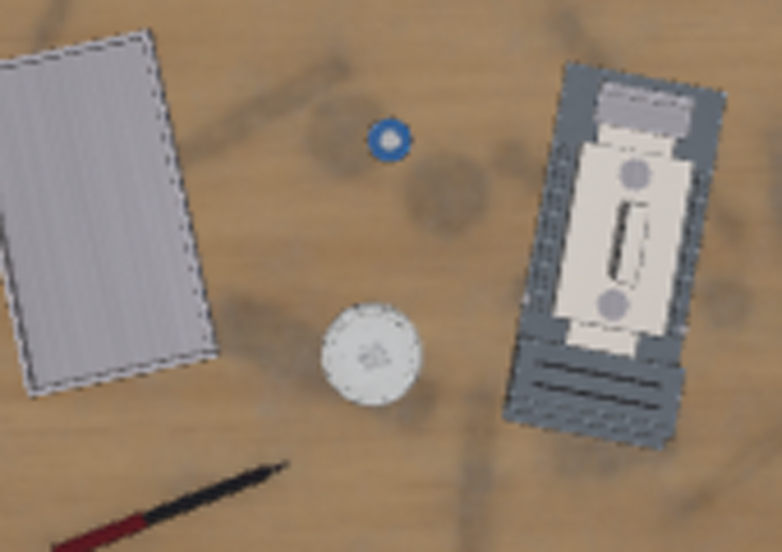

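View pics/sc0.png

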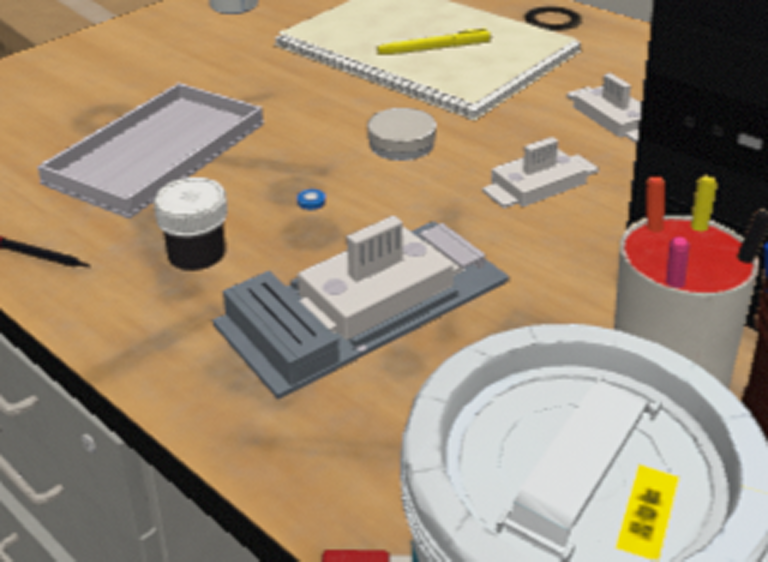

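The top crop shows the dock (crop ~(615,255)) with hood at the bottom (near the robot), lip at the top; the cassette is between. The tray is left and the pot is between them at (372,355). The scene view confirms this, with the two smaller cassettes farther off. Now the fits.

```bash
python3 - <<'E'
import numpy as np,cv2
a=np.load('top0.npz');P=a['P'];d=a['d'];z=P[...,2]
W=(P[...,1]<-0.03)&(P[...,1]>-.19)&(P[...,0]<0.58)&(P[...,0]>.33)&(d>0)
def rect(mm,n):
    mm=cv2.morphologyEx(mm.astype(np.uint8),cv2.MORPH_OPEN,np.ones((2,2)))>0
    p=P[mm][:,:2].astype(np.float32)
    r=cv2.minAreaRect(p);print(n,len(p),np.round(r[0],4),np.round(r[1],4),round(r[2],2),np.round(np.median(z[mm]),4),p.min(0),p.max(0),p.mean(0));return r
rect(W&(z>0.05),'fin')
rect(W&(z>0.003),'dock all')
rect(W&(z>.022)&(z<.04)&(P[...,0]>0.43),'body')
rect(W&(z>.022)&(z<.034)&(P[...,0]<0.435),'hood')
t=(P[...,1]>0.1)&(P[...,1]<.3)&(d>0)&(z>0.003)&(z<.03)&(P[...,0]<.65)&(P[...,0]>.38);rect(t,'tray')
# rows: z profile along dock axis
import math
for x0,y0,th in[(0.453,-.1,math.radians(-8))]:
    u=np.array([math.cos(th),math.sin(th)]);q=(P[...,:2]-[x0,y0])@u;v=(P[...,:2]-[x0,y0])@[-u[1],u[0]]
    mm=W&(abs(v)<.012)
    o=np.argsort(q[mm])[::3];print(np.round(np.c_[q[mm][o],z[mm][o]]*1000).astype(int).tolist())
print(rect(W&(z>.003),'')[1])
E
python3 - <<'E'
from h import *
c=bot.get_calibration('top');print(c);print(bot.get_calibration('wrist'))
E
```

```text
fin 98 [ 0.5303 -0.0455] [0.2037 0.0425] 52.56 0.0644 [ 0.45611042 -0.12390038] [0.5753848 0.0482994] [ 0.48093566 -0.10897501]
dock all 2857 [ 0.4719 -0.0562] [0.2257 0.2146] 85.17 0.0266 [ 0.35815412 -0.1764885 ] [0.5755781 0.0482994] [ 0.46982852 -0.10546651]
body 849 [ 0.4977 -0.0427] [0.2159 0.1034] 75.1 0.0295 [ 0.4243378  -0.15484786] [0.5753848 0.0482994] [ 0.4810184  -0.10928145]
hood 581 [ 0.4541 -0.0321] [0.2774 0.0884] 51.21 0.0292 [ 0.36651427 -0.14645565] [0.5753848 0.0482994] [ 0.40023428 -0.09242742]
tray 2778 [0.5096 0.1678] [0.2115 0.286 ] 79.68 0.0059 [0.3831983 0.0482994] [0.6432613  0.29737064] [0.49967963 0.19217277]
[[-125, 1], [-123, 0], [-122, 1], [-122, 5], [-121, -1], [-120, 3], [-119, -3], [-118, 4], [-117, 2], [-116, 1], [-115, 7], [-114, 5], [-114, 4], [-113, 2], [-112, 0], [-111, 3], [-110, 0], [-109, 0], [-109, -2], [-108, 0], [-107, -1], [-106, 4], [-105, 3], [-104, 5], [-103, 3], [-102, 1], [-101, -2], [-101, 2], [-100, 2], [-98, -1], [-98, 0], [-97, 4], [-96, 3], [-96, 2], [-95, 0], [-94, 3], [-93, 0], [-91, 0], [-91, 5], [-90, 4], [-89, 5], [-88, 5
[... 2950 characters left out ...]

       [  0.        ,   0.        ,   1.        ]]), 'R': array([[-1.91075968e-02, -9.99817107e-01, -8.07144080e-04],
       [-9.98015417e-01,  1.91215993e-02, -5.99966022e-02],
       [ 6.00010632e-02, -3.40848652e-04, -9.98198255e-01]]), 't': array([0.06020405, 0.64165028, 1.10235388])}
{'intrinsics': array([[297.31863964,   0.        , 254.45098549],
       [  0.        , 297.31863964, 194.29822339],
       [  0.        ,   0.        ,   1.        ]]), 'R': array([[ 2.73649446e-01,  9.61829423e-01,  3.77511612e-04],
       [ 9.13989705e-01, -2.60160803e-01,  3.11350567e-01],
       [ 2.99564349e-01, -8.48558684e-02, -9.50295050e-01]]), 't': array([-0.62477414, -0.03979832,  0.37941666])}
```

```bash
cat >> h.py <<'E'
from scipy.spatial.transform import Rotation as Rn
def Rtool(yaw,pitch=0):
    """tool x down, tool y across the dock (+-), pitch>0 = toe (dock +x) up"""
    Rd=Rn.from_euler('z',yaw).as_matrix()@Rn.from_euler('y',-pitch).as_matrix()
    return Rd
def plan(p,Rg):
    s=bot.observe();R0=Rn.from_euler('xyz',s['tool_rot']).as_matrix()
    sh=R0.T@(np.array(p)-s['position'])/.4
    rv=Rn.from_matrix(R0.T@Rg).as_rotvec()/(2*np.pi)
    print('shift',np.round(sh,4),'turn',np.round(rv,4),'mm',np.round(np.linalg.norm(sh)*400,1),'deg',np.round(np.linalg.norm(rv)*360,1))
E
python3 - <<'E'
from h import *
a=np.load('top0.npz');P=a['P'];d=a['d'];z=P[...,2]
box=lambda x0,x1,y0,y1:(P[...,0]>x0)&(P[...,0]<x1)&(P[...,1]>y0)&(P[...,1]<y1)&(d>0)
def big(m):
    n,l,s,_=cv2.connectedComponentsWithStats(m.astype(np.uint8),connectivity=4);return l==1+np.argmax(s[1:,4])
def pca(m,n):
    p=P[m][:,:2];r=cv2.minAreaRect(p.astype(np.float32));c=p.mean(0);w,v=np.linalg.eigh(np.cov((p-c).T));k=v[:,1]*np.sign(v[0,1])
    print(n,len(p),'mean',np.round(c,4),'pca deg',round(np.degrees(np.arctan2(k[1],k[0])),2),'sd',np.round(np.sqrt(w*12),4),'rect',np.round(r[0],4),np.round(r[1],4),round(r[2],1))
W=box(.33,.58,-.19,-.03)
pca(big(W&(z>.022)&box(.432,.58,-.19,-.03)),'body')
pca(big(W&(z>.05)),'fin')
pca(big(W&(z>.022)&box(.33,.427,-.19,-.03)),'hood')
pca(big(W&(z>.004)),'dock')
pca(big(box(.36,.63,.08,.31)&(z>.003)),'tray')
pca(big(box(.36,.5,-.01,.1)&(z>.02)),'pot')
T=box(.25,.65,-.35,.35)&(z>.05)
n,l,s,c=cv2.connectedComponentsWithStats(T.astype(np.uint8))
for i in range(1,n):
    if s[i,4]>15:p=P[l==i];print('tall',s[i,4],np.round(p.min(0),3),np.round(p.max(0),3))
s0=bot.observe();R0=Rn.from_euler('xyz',s0['tool_rot']).as_matrix();print(np.round(R0,3))
E
```

```text
body 958 mean [ 0.4837 -0.1069] pca deg -12.13 sd [0.064  0.0992] rect [ 0.4831 -0.108 ] [0.0645 0.0996] 78.7
fin 99 mean [ 0.4832 -0.107 ] pca deg -10.67 sd [0.0132 0.0443] rect [ 0.4833 -0.1079] [0.0127 0.0434] 79.2
hood 577 mean [ 0.4009 -0.0905] pca deg 78.42 sd [0.0405 0.0942] rect [ 0.4006 -0.0911] [0.0944 0.0403] 78.1
dock 2833 mean [ 0.4719 -0.1038] pca deg -12.07 sd [0.0941 0.2054] rect [ 0.4709 -0.1067] [0.104  0.2172] 78.9
tray 2888 mean [0.5017 0.1956] pca deg 10.41 sd [0.1156 0.1942] rect [0.5019 0.1963] [0.2023 0.1292] 10.5
pot 390 mean [0.4262 0.0354] pca deg 0.33 sd [0.048  0.0484] rect [0.426  0.0347] [0.0529 0.0529] 89.1
tall 2137 [ 0.617 -0.35   0.05 ] [ 0.65  -0.232  0.404]
tall 1140 [ 0.515 -0.35   0.05 ] [ 0.6  -0.27  0.14]
tall 99 [ 0.462 -0.116  0.05 ] [ 0.505 -0.099  0.07 ]
tall 383 [0.4   0.008 0.054] [0.452 0.061 0.066]
tall 2296 [ 0.275 -0.35   0.05 ] [ 0.443 -0.272  0.135]
[[ 0.     0.273  0.962]
 [-0.     0.962 -0.273]
 [-1.    -0.     0.   ]]
```

Run:
```python
s=open('h.py').read()
s=s.replace("    return Rd\n","    return Rd@np.array([[0,0,1],[0,1,0],[-1,0,0.]])\n")
open('h.py','w').write(s)
from h import *
plan([.4834,-.1073,.19],Rtool(np.radians(-11.8)))
```

```text
shift [ 0.1033 -1.4902  1.2358] turn [-0.0113  0.      0.    ] mm 775.5 deg 4.1
```

Emit:
{"method": "servo_tool", "body": {"targets": [{"x": 0.02, "y": -0.33, "z": 0.45}, {"x": 0.02, "y": -0.66, "z": 0.9}, {"x": 0.02, "y": -0.66, "z": 0.9}, {"x": 0.02, "y": -0.66, "z": 0.9}, {"x": 0.02, "y": -0.66, "z": 0.9}, {"x": 0.02, "y": -0.66, "z": 0.9}, {"x": 0.02, "y": -0.66, "z": 0.9}, {"x": 0.02, "y": -0.66, "z": 0.9}, {"x": 0.02, "y": -0.66, "z": 0.9}, {"x": 0.02, "y": -0.66, "z": 0.9}], "grip": 0}}

```text
$.targets[0]: bad value
```

Run:
```python
from h import *
plan([.4834,-.1073,.19],Rtool(np.radians(-11.8)))
```

```text
shift [ 0.1033 -1.4902  1.2358] turn [-0.0113  0.      0.    ] mm 775.5 deg 4.1
```

Emit:
{"method": "servo_tool", "body": {"targets": [{"x": 0.02, "y": -0.33, "z": 0.45, "wx": 0, "wy": 0, "wz": 0}, {"x": 0.02, "y": -0.66, "z": 0.9, "wx": 0, "wy": 0, "wz": 0}, {"x": 0.02, "y": -0.66, "z": 0.9, "wx": 0, "wy": 0, "wz": 0}, {"x": 0.02, "y": -0.66, "z": 0.9, "wx": 0, "wy": 0, "wz": 0}, {"x": 0.02, "y": -0.66, "z": 0.9, "wx": 0, "wy": 0, "wz": 0}, {"x": 0.02, "y": -0.66, "z": 0.9, "wx": 0, "wy": 0, "wz": 0}, {"x": 0.02, "y": -0.66, "z": 0.9, "wx": 0, "wy": 0, "wz": 0}, {"x": 0.02, "y": -0.66, "z": 0.9, "wx": 0, "wy": 0, "wz": 0}, {"x": 0.02, "y": -0.66, "z": 0.9, "wx": 0, "wy": 0, "wz": 0}], "grip": 0}}

```text
clock: 2.22
position: [0.445, 0.2487, 0.2233]
tool_rot: [2.409, 1.571, 2.131]
force: [-1.2, 1.0, 0.8]
grip_width: 0.0429
```

Run:
```python
from h import *
plan([.4834,-.1073,.19],Rtool(np.radians(-11.8)))
```

```text
shift [ 0.0831 -0.8296  0.3364] turn [-0.0115 -0.     -0.    ] mm 359.6 deg 4.1
```

Emit:
{"method": "servo_tool", "body": {"targets": [{"x": 0.08, "y": -0.83, "z": 0.336, "wx": -0.0115, "wy": 0, "wz": 0}, {"x": 0.08, "y": -0.83, "z": 0.336, "wx": -0.0115, "wy": 0, "wz": 0}, {"x": 0.08, "y": -0.83, "z": 0.336, "wx": -0.0115, "wy": 0, "wz": 0}, {"x": 0.08, "y": -0.83, "z": 0.336, "wx": -0.0115, "wy": 0, "wz": 0}, {"x": 0.08, "y": -0.83, "z": 0.336, "wx": -0.0115, "wy": 0, "wz": 0}, {"x": 0.08, "y": -0.83, "z": 0.336, "wx": -0.0115, "wy": 0, "wz": 0}, {"x": 0.08, "y": -0.83, "z": 0.336, "wx": -0.0115, "wy": 0, "wz": 0}, {"x": 0.08, "y": -0.83, "z": 0.336, "wx": -0.0115, "wy": 0, "wz": 0}, {"x": 0.08, "y": -0.83, "z": 0.336, "wx": -0.0115, "wy": 0, "wz": 0}]}}

```text
clock: 3.35
position: [0.4835, -0.1056, 0.1913]
tool_rot: [1.658, 1.57, 1.455]
force: [-1.3, 0.7, 0.1]
grip_width: 0.0428
```

```bash
cat >> h.py <<'E'
def wcloud():
    c=bot.get_calibration('wrist');im,d=bot.grab_frame('wrist')
    K=np.array(c['intrinsics']);R=np.array(c['R']);t=np.array(c['t'])
    v,u=np.mgrid[:384,:512];a=(u-K[0,2])/K[0,0];b=(v-K[1,2])/K[1,1];th=np.hypot(a,b);k=np.where(th>1e-9,np.tan(np.minimum(th,1.5))/np.maximum(th,1e-9),1)
    p=np.stack([a*k*d,b*k*d,d],-1)
    return im,d,(p-t)@R
def dockprof(P,d,psi,c):
    q=P[...,:2]-c;ps=psi;X=q@[np.cos(ps),np.sin(ps)];Y=q@[-np.sin(ps),np.cos(ps)];return X,Y
E
python3 - <<'E'
from h import *
print(bot.observe()['position'])
im,d,P=wcloud();save(im,'w1');np.savez('w1',im=im,d=d,P=P)
X,Y=dockprof(P,d,np.radians(-11.8),np.array([.4834,-.1073]));z=P[...,2]
W=(abs(X)<.14)&(abs(Y)<.06)&(d>0)
def big(m):
    n,l,s,_=cv2.connectedComponentsWithStats(m.astype(np.uint8),connectivity=4);return l==1+np.argmax(s[1:,4])
for n,m in[('fin',W&(z>.052)&(z<.075)),('body',W&(z>.022)&(z<.034)&(X>-.058)&(X<.056)),('hood',W&(z>.022)&(z<.034)&(X<-.06)),('lip',W&(z>.0155)&(z<.022)&(X>.052)&(abs(Y)<.024))]:
    m=big(m);r=cv2.minAreaRect(P[m][:,:2].astype(np.float32))
    print(n,m.sum(),'med z',np.round(np.median(z[m]),4),'X',np.round(np.percentile(X[m],[1,50,99]),4),'Y',np.round(np.percentile(Y[m],[1,50,99]),4),'rect',np.round(r[0],4),np.round(r[1],4),round(r[2],1))
E
```

```text
[ 0.48345912 -0.10555188  0.19134716]
fin 593 med z 0.063 X [-0.0215 -0.0015  0.0208] Y [-0.0066 -0.0007  0.0051] rect [ 0.4833 -0.108 ] [0.0117 0.0433] 78.2
body 4740 med z 0.0272 X [-0.0493 -0.0061  0.0487] Y [-0.0323 -0.001   0.0306] rect [ 0.4831 -0.1082] [0.0649 0.0989] 78.4
hood 3525 med z 0.0273 X [-0.1033 -0.0838 -0.0642] Y [-0.0468 -0.0011  0.0448] rect [ 0.4011 -0.0913] [0.0943 0.0397] 78.3
lip 718 med z 0.0171 X [0.0622 0.0732 0.0847] Y [-0.0235  0.0001  0.0238] rect [ 0.5552 -0.1222] [0.0478 0.023 ] 78.6
```

View pics/w1.png

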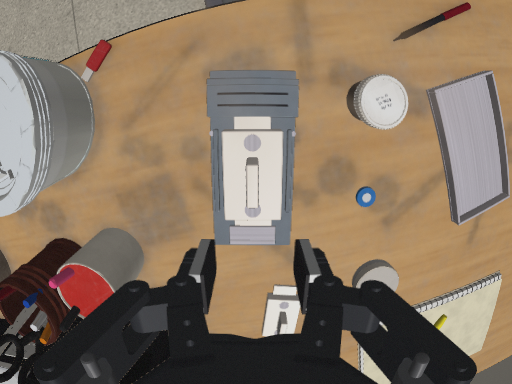

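Run:
```python
from h import *
plan([.4833,-.1079,.035],Rtool(np.radians(-11.7)))
s=bot.observe();print(s['force'],s['moment'])
```

```text
shift [ 0.3909 -0.0054  0.0007] turn [ 0.0002  0.     -0.0001] mm 156.4 deg 0.1
[ 0.23959587  0.71769408 -0.30588271] [ 0.05431098 -0.03124028 -0.03167449]
```

Emit:
{"method": "servo_tool", "body": {"targets": [{"x": 0.12, "y": -0.0054, "z": 0.0007, "wx": 0, "wy": 0, "wz": 0}, {"x": 0.24, "y": -0.0054, "z": 0.0007, "wx": 0, "wy": 0, "wz": 0}, {"x": 0.33, "y": -0.0054, "z": 0.0007, "wx": 0, "wy": 0, "wz": 0}, {"x": 0.37, "y": -0.0054, "z": 0.0007, "wx": 0, "wy": 0, "wz": 0}, {"x": 0.39, "y": -0.0054, "z": 0.0007, "wx": 0, "wy": 0, "wz": 0}, {"x": 0.39, "y": -0.0054, "z": 0.0007, "wx": 0, "wy": 0, "wz": 0}, {"x": 0.39, "y": -0.0054, "z": 0.0007, "wx": 0, "wy": 0, "wz": 0}, {"x": 0.39, "y": -0.0054, "z": 0.0007, "wx": 0, "wy": 0, "wz": 0}]}}

```text
clock: 4.4
position: [0.4837, -0.1079, 0.0361]
tool_rot: [0.539, 1.569, 0.336]
force: [-0.5, -0.4, -0.2]
grip_width: 0.0428
```

Run:
```python
from h import *
s=bot.observe();print(s['position'],s['force'],s['moment'])
plan([.4833,-.1079,.035],Rtool(np.radians(-11.7)))
```

```text
[ 0.48373573 -0.10792339  0.03610192] [-0.49073667 -0.44829639 -0.1653272 ] [-0.06426754 -0.06632618 -0.02684252]
shift [ 0.0028 -0.0002 -0.0011] turn [ 0.0002  0.0002 -0.0001] mm 1.2 deg 0.1
```

Emit:
{"method": "servo_tool", "body": {"targets": [{"x": 0, "y": 0, "z": 0, "wx": 0, "wy": 0, "wz": 0}, {"x": 0, "y": 0, "z": 0, "wx": 0, "wy": 0, "wz": 0}, {"x": 0, "y": 0, "z": 0, "wx": 0, "wy": 0, "wz": 0}, {"x": 0, "y": 0, "z": 0, "wx": 0, "wy": 0, "wz": 0}, {"x": 0, "y": 0, "z": 0, "wx": 0, "wy": 0, "wz": 0}, {"x": 0, "y": 0, "z": 0, "wx": 0, "wy": 0, "wz": 0}], "grip": -1, "squeeze": 60}}

```text
clock: 5.15
position: [0.4839, -0.108, 0.0365]
tool_rot: [0.418, 1.569, 0.215]
force: [-2.0, 0.5, 9.7]
grip_width: 0.011
```

```bash
cat >> h.py <<'E'
def st():
    s=bot.observe();R=Rn.from_euler('xyz',s['tool_rot']).as_matrix()
    print('t',s['clock'],'pos',np.round(s['position'],4),'Ftool',np.round(R.T@s['force'],2),'Mtool',np.round(R.T@s['moment'],2),'w',round(float(s['grip_width']),4))
    ps=np.radians(-11.7);X,Y=dockprof(s['position'][None],0,ps,np.array([.4833,-.1079]));print('dockX %.2f mm Y %.2f'%(X[0]*1e3,Y[0]*1e3),'up-tilt deg',np.round(np.degrees(np.arcsin(R[2,2])),2),'yaw',np.round(np.degrees(np.arctan2(R[1,2],R[0,2])),2))
E
python3 -c "from h import *;st()"
```

```text
t 5.15 pos [ 0.4839 -0.108   0.0365] Ftool [-9.71  0.08 -2.06] Mtool [-0.09  0.38 -0.03] w 0.011
dockX 0.64 mm Y 0.05 up-tilt deg 0.1 yaw -11.63
```

Emit:
{"method": "servo_tool", "body": {"targets": [{"x": -0.002, "y": 0, "z": 0, "wx": 0, "wy": 0, "wz": 0}, {"x": -0.002, "y": 0, "z": 0, "wx": 0, "wy": 0, "wz": 0}, {"x": -0.002, "y": 0, "z": 0, "wx": 0, "wy": 0, "wz": 0}]}}

```text
clock: 5.52
position: [0.4839, -0.108, 0.0372]
tool_rot: [0.451, 1.569, 0.248]
force: [0.5, 0.5, -2.4]
grip_width: 0.0111
```

```bash
python3 -c "from h import *;st()"
```

```text
t 5.525 pos [ 0.4839 -0.108   0.0372] Ftool [2.38 0.57 0.34] Mtool [ 0.01  0.02 -0.02] w 0.0111
dockX 0.61 mm Y 0.06 up-tilt deg 0.09 yaw -11.64
```

Emit:
{"method": "servo_tool", "body": {"targets": [{"x": 0, "y": 0, "z": -0.006, "wx": 0, "wy": 0, "wz": 0}, {"x": 0, "y": 0, "z": -0.0125, "wx": 0, "wy": 0, "wz": 0}, {"x": 0, "y": 0, "z": -0.0125, "wx": 0, "wy": 0, "wz": 0}, {"x": 0, "y": 0, "z": -0.0125, "wx": 0, "wy": 0, "wz": 0}]}}

```text
clock: 6.02
position: [0.479, -0.107, 0.0373]
tool_rot: [0.427, 1.569, 0.224]
force: [-0.6, -0.4, -1.1]
grip_width: 0.011
```

```bash
python3 -c "from h import *;st()"
```

```text
t 6.025 pos [ 0.479  -0.107   0.0373] Ftool [ 1.08 -0.55 -0.54] Mtool [ 0.01 -0.01  0.03] w 0.011
dockX -4.37 mm Y 0.02 up-tilt deg 0.1 yaw -11.64
```

Emit:
{"method": "servo_tool", "body": {"targets": [{"x": 0, "y": 0, "z": -0.004, "wx": 0, "wy": 0, "wz": 0}, {"x": 0, "y": 0, "z": -0.004, "wx": 0, "wy": 0, "wz": 0}, {"x": 0, "y": 0, "z": -0.004, "wx": 0, "wy": 0, "wz": 0}]}}

```text
clock: 6.4
position: [0.4776, -0.1067, 0.0373]
tool_rot: [0.383, 1.569, 0.179]
force: [0.8, 0.1, -1.6]
grip_width: 0.0111
```

```bash
cat >> h.py <<'E'
def fav(n=4):
    "average force over n periods (camera calls let time pass)"
    F=[]
    for _ in range(n):
        s=bot.observe();R=Rn.from_euler('xyz',s['tool_rot']).as_matrix();F.append(R.T@s['force']);bot.grab_frame('wrist')
    print('Favg',np.round(np.mean(F,0),2),'sd',np.round(np.std(F,0),2))
E
python3 -c "from h import *;fav();st()"
```

```text
Favg [1.46 0.04 1.18] sd [0.22 0.19 0.35]
t 6.6 pos [ 0.4776 -0.1067  0.0373] Ftool [1.77 0.34 2.53] Mtool [ 0.05 -0.32  0.01] w 0.011
dockX -5.84 mm Y 0.05 up-tilt deg 0.11 yaw -11.64
```

Emit:
{"method": "servo_tool", "body": {"targets": [{"x": 0, "y": 0, "z": -0.0025, "wx": 0, "wy": 0, "wz": 0}, {"x": 0, "y": 0, "z": -0.0025, "wx": 0, "wy": 0, "wz": 0}, {"x": 0, "y": 0, "z": -0.0025, "wx": 0, "wy": 0, "wz": 0}]}}

```text
clock: 6.98
position: [0.4768, -0.1065, 0.0373]
tool_rot: [0.333, 1.568, 0.13]
force: [3.0, -1.5, -0.8]
grip_width: 0.011
```

```bash
python3 -c "from h import *;fav();st()"
```

```text
Favg [ 0.87 -0.45  3.46] sd [0.36 0.4  0.16]
t 7.175 pos [ 0.4767 -0.1065  0.0373] Ftool [0.7  0.54 3.81] Mtool [-0.02 -0.68 -0.04] w 0.0112
dockX -6.72 mm Y 0.08 up-tilt deg 0.12 yaw -11.64
```

Emit:
{"method": "servo_tool", "body": {"targets": [{"x": 0, "y": 0, "z": -0.0033, "wx": 0, "wy": 0, "wz": 0}, {"x": 0, "y": 0, "z": -0.0033, "wx": 0, "wy": 0, "wz": 0}, {"x": 0, "y": 0, "z": -0.0033, "wx": 0, "wy": 0, "wz": 0}]}}

```text
clock: 7.55
position: [0.4758, -0.1063, 0.0374]
tool_rot: [0.254, 1.568, 0.051]
force: [5.1, -0.6, -0.4]
grip_width: 0.0111
```

```bash
python3 -c "
from h import *
fav();st()
im,d,P=wcloud();np.savez('w2',im=im,d=d,P=P);save(im,'w2')
X,Y=dockprof(P,d,np.radians(-11.7),np.array([.4833,-.1079]));z=P[...,2]
m=(z>.0145)&(z<.022)&(X>.058)&(X<.1)&(abs(Y)<.022)&(d>0);print('lip',np.percentile(X[m],[1,99]))
m=(z>.022)&(z<.034)&(X<-.06)&(X>-.12)&(abs(Y)<.04)&(d>0);print('hood',np.percentile(X[m],[1,99]))
m=(z>.022)&(z<.034)&(X<.06)&(X>-.0585)&(abs(Y)<.027)&(d>0);print('body',np.percentile(X[m],[1,99]))
"
```

```text
Favg [ 0.17 -0.47  5.  ] sd [0.32 0.56 0.28]
t 7.75 pos [ 0.4758 -0.1063  0.0374] Ftool [-0.74  0.54  5.5 ] Mtool [ 0.06 -1.19 -0.13] w 0.0113
dockX -7.66 mm Y 0.02 up-tilt deg 0.17 yaw -11.64
lip [0.06199276 0.07856205]
hood [-0.10323066 -0.06422121]
body [-0.0576687   0.00386976]
```

Emit:
{"method": "servo_tool", "body": {"targets": [{"x": 0, "y": 0, "z": -0.0018, "wx": 0, "wy": 0, "wz": 0}, {"x": 0, "y": 0, "z": -0.0018, "wx": 0, "wy": 0, "wz": 0}, {"x": 0, "y": 0, "z": -0.0018, "wx": 0, "wy": 0, "wz": 0}]}}

```text
clock: 8.18
position: [0.4756, -0.1063, 0.0376]
tool_rot: [0.191, 1.566, -0.012]
force: [6.4, -2.2, -0.3]
grip_width: 0.0111
```

```bash
python3 -c "
from h import *
fav(6);st()"
```

```text
Favg [ 0.63 -0.97  5.8 ] sd [0.22 0.55 0.47]
t 8.475 pos [ 0.4756 -0.1063  0.0376] Ftool [ 1.26 -0.36  5.29] Mtool [ 0.02 -1.35 -0.09] w 0.011
dockX -7.83 mm Y 0.00 up-tilt deg 0.24 yaw -11.65
```

Emit:
{"method": "servo_tool", "body": {"targets": [{"x": 0, "y": 0, "z": -0.0028, "wx": 0, "wy": 0, "wz": 0}, {"x": 0, "y": 0, "z": -0.0028, "wx": 0, "wy": 0, "wz": 0}, {"x": 0, "y": 0, "z": -0.0028, "wx": 0, "wy": 0, "wz": 0}]}}

```text
clock: 8.85
position: [0.4752, -0.1062, 0.0378]
tool_rot: [0.138, 1.565, -0.065]
force: [6.9, -1.9, -0.7]
grip_width: 0.011
```

```bash
python3 -c "
from h import *
fav(6);st()"
```

```text
Favg [ 0.74 -0.53  6.29] sd [0.53 0.47 0.48]
t 9.15 pos [ 0.4752 -0.1062  0.0378] Ftool [ 1.92 -0.86  7.24] Mtool [ 0.08 -1.52 -0.18] w 0.0112
dockX -8.23 mm Y 0.04 up-tilt deg 0.34 yaw -11.65
```

Emit:
{"method": "servo_tool", "body": {"targets": [{"x": -0.0016, "y": 0, "z": -0.0022, "wx": 0, "wy": -0.0015, "wz": 0}, {"x": -0.0033, "y": 0, "z": -0.0028, "wx": 0, "wy": -0.003, "wz": 0}, {"x": -0.0033, "y": 0, "z": -0.0028, "wx": 0, "wy": -0.003, "wz": 0}, {"x": -0.0033, "y": 0, "z": -0.0028, "wx": 0, "wy": -0.003, "wz": 0}]}}

```text
clock: 9.65
position: [0.4748, -0.1061, 0.0393]
tool_rot: [0.032, 1.545, -0.171]
force: [7.4, -1.9, -0.4]
grip_width: 0.0107
```

```bash
python3 -c "
from h import *
fav(6);st()"
```

```text
Favg [ 0.44 -0.46  6.61] sd [0.31 0.44 0.55]
t 9.95 pos [ 0.4748 -0.1061  0.0393] Ftool [-0.23 -0.34  6.38] Mtool [ 0.06 -1.43 -0.1 ] w 0.0115
dockX -8.70 mm Y 0.01 up-tilt deg 1.5 yaw -11.65
```

Emit:
{"method": "servo_tool", "body": {"targets": [{"x": -0.0032, "y": 0, "z": -0.0028, "wx": 0, "wy": -0.0025, "wz": 0}, {"x": -0.0065, "y": 0, "z": -0.0038, "wx": 0, "wy": -0.005, "wz": 0}, {"x": -0.0097, "y": 0, "z": -0.0047, "wx": 0, "wy": -0.0075, "wz": 0}, {"x": -0.0097, "y": 0, "z": -0.0047, "wx": 0, "wy": -0.0075, "wz": 0}, {"x": -0.0097, "y": 0, "z": -0.0047, "wx": 0, "wy": -0.0075, "wz": 0}]}}

```text
clock: 10.58
position: [0.4734, -0.1058, 0.0433]
tool_rot: [0.012, 1.496, -0.191]
force: [5.6, -1.2, -2.0]
grip_width: 0.0111
```

```bash
python3 -c "
from h import *
fav(4);st()
im,d,P=wcloud();save(im[50:350,120:420].repeat(2,0).repeat(2,1),'w3')"
```

```text
Favg [ 2.54 -0.33  5.99] sd [0.35 0.76 0.29]
t 10.775 pos [ 0.4734 -0.1058  0.0433] Ftool [3.17 0.04 5.83] Mtool [-0.01 -1.49 -0.15] w 0.0107
dockX -10.13 mm Y 0.04 up-tilt deg 4.27 yaw -11.65
```

View pics/w3.png

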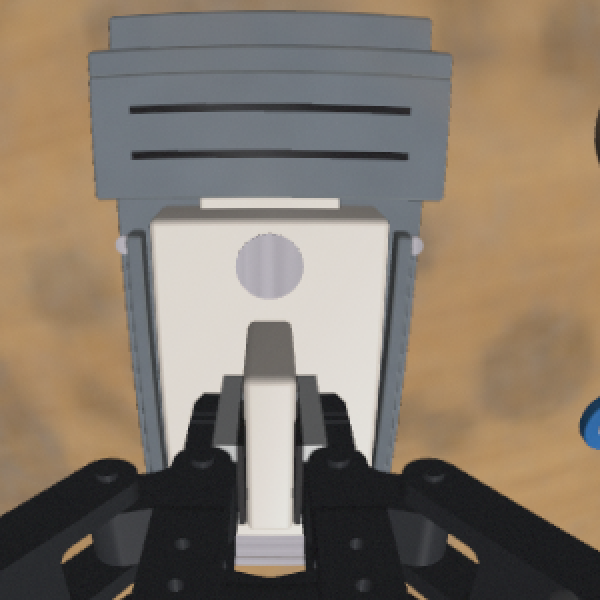

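Emit:
{"method": "servo_tool", "body": {"targets": [{"x": -0.0035, "y": 0, "z": -0.0026, "wx": 0, "wy": -0.0027, "wz": 0}, {"x": -0.007, "y": 0, "z": -0.0037, "wx": 0, "wy": -0.0054, "wz": 0}, {"x": -0.0105, "y": 0, "z": -0.0049, "wx": 0, "wy": -0.0081, "wz": 0}, {"x": -0.0137, "y": 0, "z": -0.0061, "wx": 0, "wy": -0.0108, "wz": 0}, {"x": -0.0137, "y": 0, "z": -0.0061, "wx": 0, "wy": -0.0108, "wz": 0}, {"x": -0.0137, "y": 0, "z": -0.0061, "wx": 0, "wy": -0.0108, "wz": 0}]}}

```text
clock: 11.58
position: [0.4711, -0.1053, 0.0487]
tool_rot: [0.006, 1.427, -0.197]
force: [6.0, -1.6, -4.3]
grip_width: 0.0111
```

```bash
python3 -c "
from h import *
fav(4);st()
im,d=bot.grab_frame('scene');save(cv2.resize(im[215:345,190:350],None,fx=4.5,fy=4.5,interpolation=cv2.INTER_CUBIC),'s3')"
```

```text
Favg [ 5.19 -0.03  5.36] sd [0.41 0.34 0.5 ]
t 11.775 pos [ 0.4711 -0.1053  0.0487] Ftool [ 4.33 -0.76  5.42] Mtool [ 0.01 -1.43 -0.15] w 0.011
dockX -12.47 mm Y 0.06 up-tilt deg 8.21 yaw -11.65
```

View pics/s3.png

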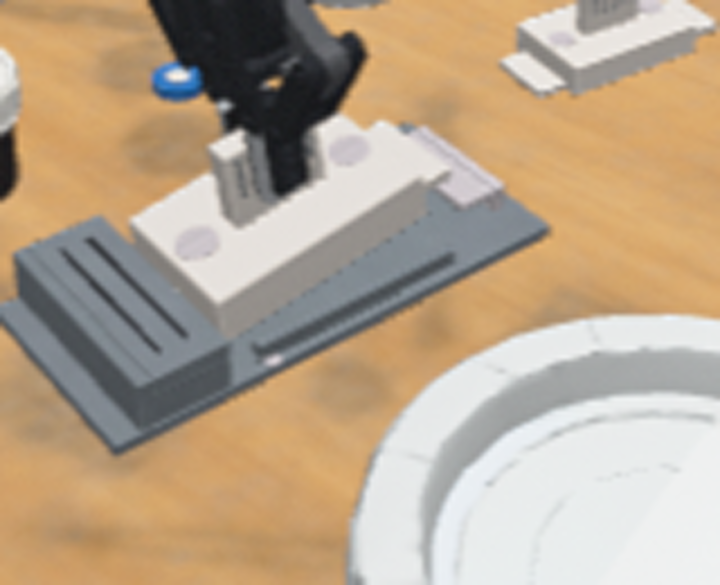

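Emit:
{"method": "servo_tool", "body": {"targets": [{"x": 0.0005, "y": 0, "z": 0.01, "wx": 0, "wy": 0, "wz": 0}, {"x": 0.0005, "y": 0, "z": 0.03, "wx": 0, "wy": 0, "wz": 0}, {"x": 0.0005, "y": 0, "z": 0.055, "wx": 0, "wy": 0, "wz": 0}, {"x": 0.0005, "y": 0, "z": 0.08, "wx": 0, "wy": 0, "wz": 0}, {"x": 0, "y": 0, "z": 0.105, "wx": 0, "wy": 0, "wz": 0}, {"x": 0, "y": 0, "z": 0.115, "wx": 0, "wy": 0, "wz": 0}, {"x": 0, "y": 0, "z": 0.115, "wx": 0, "wy": 0, "wz": 0}, {"x": 0, "y": 0, "z": 0.115, "wx": 0, "wy": 0, "wz": 0}]}}

```text
clock: 12.82
position: [0.5153, -0.1145, 0.0552]
tool_rot: [0.006, 1.428, -0.198]
force: [0.3, 0.4, -1.5]
grip_width: 0.011
```

```bash
python3 -c "
from h import *
fav(3);st()
# level, up
s=bot.observe();p=s['position'].copy();p[2]=.17
plan(p,Rtool(np.radians(-11.65),np.radians(.1)))"
```

```text
Favg [ 1.7   0.19 -0.39] sd [0.23 0.39 0.4 ]
t 12.975 pos [ 0.5154 -0.1145  0.0552] Ftool [ 1.16 -0.24 -0.63] Mtool [0.01 0.24 0.02] w 0.011
dockX 32.81 mm Y 0.06 up-tilt deg 8.2 yaw -11.65
shift [-2.84e-01  2.00e-04  4.09e-02] turn [-0.      0.0225 -0.0001] mm 114.8 deg 8.1
```

Emit:
{"method": "servo_tool", "body": {"targets": [{"x": -0.06, "y": 0, "z": 0.0087, "wx": 0, "wy": 0, "wz": 0}, {"x": -0.14, "y": 0, "z": 0.02, "wx": 0, "wy": 0, "wz": 0}, {"x": -0.22, "y": 0, "z": 0.0315, "wx": 0, "wy": 0.01, "wz": 0}, {"x": -0.284, "y": 0, "z": 0.041, "wx": 0, "wy": 0.0225, "wz": 0}, {"x": -0.284, "y": 0, "z": 0.041, "wx": 0, "wy": 0.0225, "wz": 0}, {"x": -0.284, "y": 0, "z": 0.041, "wx": 0, "wy": 0.0225, "wz": 0}]}}

```text
clock: 13.72
position: [0.5148, -0.1145, 0.1692]
tool_rot: [0.475, 1.569, 0.272]
force: [0.6, 0.4, -1.7]
grip_width: 0.0107
```

Run:
```python
from h import *
st()
im,d=bot.grab_frame('scene');save(cv2.resize(im[100:340,60:380],None,fx=2.4,fy=2.4,interpolation=cv2.INTER_CUBIC),'s4')
# tray fit from wrist picture 1
a=np.load('w1.npz');P=a['P'];d=a['d'];z=P[...,2]
for n in['w1.npz','top0.npz']:
    a=np.load(n);P=a['P'];d=a['d'];z=P[...,2]
    m=(P[...,0]>.36)&(P[...,0]<.64)&(P[...,1]>.09)&(P[...,1]<.31)&(d>0)&(z>.003 if n[0]=='t' else z>.012)&(z<.03)
    k,l,s,_=cv2.connectedComponentsWithStats(m.astype(np.uint8));m=l==1+np.argmax(s[1:,4])
    r=cv2.minAreaRect(P[m][:,:2].astype(np.float32));print(n,m.sum(),np.round(r[0],4),np.round(r[1],4),round(r[2],1),np.round(np.median(z[m]),4))
th=np.radians(10.4);c=np.array([.5017,.1958])
# TCP sits 0.7 mm toe-ward of fin centre
p=np.r_[c+.0007*np.array([np.cos(th),np.sin(th)]),.17]
plan(p,Rtool(th,np.radians(.1)))
```

```text
t 13.725 pos [ 0.5148 -0.1145  0.1692] Ftool [1.66 0.54 0.55] Mtool [-0.02  0.07 -0.03] w 0.0107
dockX 32.21 mm Y -0.04 up-tilt deg 0.09 yaw -11.64
w1.npz 1767 [0.5044 0.1933] [0.1913 0.1122] 10.6 0.0181
top0.npz 2980 [0.4977 0.1966] [0.2266 0.1372] 10.2 0.0062
shift [-0.0021  0.7538 -0.1866] turn [-0.0612 -0.0001 -0.    ] mm 310.6 deg 22.0
```

View pics/s4.png

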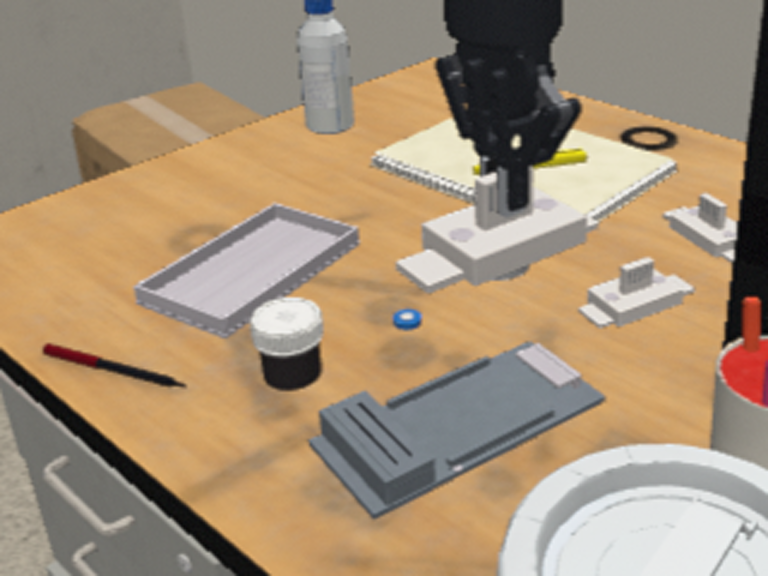

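Run:
```python
from h import *
th=np.radians(10.5);c=np.array([.503,.1945])
plan(np.r_[c+.0052*np.array([np.cos(th),np.sin(th)]),.17],Rtool(th,np.radians(.1)))
```

```text
shift [-0.0021  0.7555 -0.1723] turn [-0.0615 -0.0001 -0.    ] mm 310.0 deg 22.1
```

Emit:
{"method": "servo_tool", "body": {"targets": [{"x": -0.002, "y": 0.08, "z": -0.018, "wx": -0.007, "wy": 0, "wz": 0}, {"x": -0.002, "y": 0.2, "z": -0.046, "wx": -0.017, "wy": 0, "wz": 0}, {"x": -0.002, "y": 0.32, "z": -0.073, "wx": -0.026, "wy": 0, "wz": 0}, {"x": -0.002, "y": 0.44, "z": -0.1, "wx": -0.036, "wy": 0, "wz": 0}, {"x": -0.002, "y": 0.56, "z": -0.128, "wx": -0.046, "wy": 0, "wz": 0}, {"x": -0.002, "y": 0.67, "z": -0.153, "wx": -0.055, "wy": 0, "wz": 0}, {"x": -0.002, "y": 0.74, "z": -0.169, "wx": -0.0605, "wy": 0, "wz": 0}, {"x": -0.002, "y": 0.7555, "z": -0.1723, "wx": -0.0615, "wy": 0, "wz": 0}, {"x": -0.002, "y": 0.7555, "z": -0.1723, "wx": -0.0615, "wy": 0, "wz": 0}, {"x": -0.002, "y": 0.7555, "z": -0.1723, "wx": -0.0615, "wy": 0, "wz": 0}]}}

```text
clock: 15.02
position: [0.5081, 0.1941, 0.1697]
tool_rot: [-0.256, 1.57, -0.075]
force: [0.3, 0.4, -2.9]
grip_width: 0.0108
```

Run:
```python
from h import *
st();im,d,P=wcloud();save(im,'w5')
th=np.radians(10.5);c=np.array([.503,.1945])
plan(np.r_[c+.0052*np.array([np.cos(th),np.sin(th)]),.042],Rtool(th,np.radians(.1)))
```

```text
t 15.025 pos [0.5081 0.1941 0.1697] Ftool [2.92 0.34 0.41] Mtool [-0.05  0.04 -0.02] w 0.0108
dockX -36.96 mm Y 300.78 up-tilt deg 0.05 yaw 10.39
shift [ 0.3196  0.003  -0.    ] turn [-0.0003 -0.0001  0.    ] mm 127.9 deg 0.1
```

View pics/w5.png

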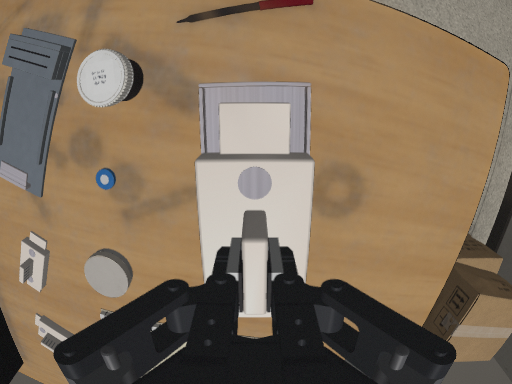

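The wrist view shows the cassette centred over the tray (tray columns 198–312, cassette 197–313), aligned in yaw.

Emit:
{"method": "servo_tool", "body": {"targets": [{"x": 0.08, "y": 0.003, "z": 0, "wx": 0, "wy": 0, "wz": 0}, {"x": 0.18, "y": 0.003, "z": 0, "wx": 0, "wy": 0, "wz": 0}, {"x": 0.26, "y": 0.003, "z": 0, "wx": 0, "wy": 0, "wz": 0}, {"x": 0.3, "y": 0.003, "z": 0, "wx": 0, "wy": 0, "wz": 0}, {"x": 0.319, "y": 0.003, "z": 0, "wx": 0, "wy": 0, "wz": 0}, {"x": 0.319, "y": 0.003, "z": 0, "wx": 0, "wy": 0, "wz": 0}, {"x": 0.319, "y": 0.003, "z": 0, "wx": 0, "wy": 0, "wz": 0}]}}

```text
clock: 15.95
position: [0.5086, 0.1956, 0.0432]
tool_rot: [0.119, 1.568, 0.3]
force: [-0.1, 0.1, -1.8]
grip_width: 0.0111
```

Emit:
{"method": "servo_tool", "body": {"targets": [{"x": 0.005, "y": 0, "z": 0, "wx": 0, "wy": 0, "wz": 0}, {"x": 0.01, "y": 0, "z": 0, "wx": 0, "wy": 0, "wz": 0}, {"x": 0.015, "y": 0, "z": 0, "wx": 0, "wy": 0, "wz": 0}, {"x": 0.015, "y": 0, "z": 0, "wx": 0, "wy": 0, "wz": 0}, {"x": 0.015, "y": 0, "z": 0, "wx": 0, "wy": 0, "wz": 0}]}}

```text
clock: 16.58
position: [0.5087, 0.1956, 0.0372]
tool_rot: [0.109, 1.568, 0.29]
force: [0.3, 0.4, -2.4]
grip_width: 0.011
```

```bash
python3 -c "
from h import *
fav(4);st()"
```

```text
Favg [1.99 0.02 0.2 ] sd [0.5  0.17 0.67]
t 16.775 pos [0.5087 0.1956 0.0372] Ftool [1.42 0.35 0.63] Mtool [-0.01  0.04  0.04] w 0.0111
dockX -36.68 mm Y 302.36 up-tilt deg 0.14 yaw 10.39
```

Still carried (about 2 N); lower in small steps until the floor takes the weight.

Emit:
{"method": "servo_tool", "body": {"targets": [{"x": 0.002, "y": 0, "z": 0, "wx": 0, "wy": 0, "wz": 0}, {"x": 0.004, "y": 0, "z": 0, "wx": 0, "wy": 0, "wz": 0}, {"x": 0.005, "y": 0, "z": 0, "wx": 0, "wy": 0, "wz": 0}, {"x": 0.005, "y": 0, "z": 0, "wx": 0, "wy": 0, "wz": 0}]}}

```text
clock: 17.27
position: [0.5086, 0.1956, 0.0351]
tool_rot: [0.12, 1.569, 0.302]
force: [-0.5, -0.1, -1.0]
grip_width: 0.0109
```

```bash
python3 -c "
from h import *
fav(4);st()"
```

```text
Favg [ 1.94 -0.06  0.  ] sd [0.57 0.35 0.54]
t 17.475 pos [0.5087 0.1956 0.0352] Ftool [ 1.74 -1.45 -0.1 ] Mtool [ 0.02 -0.   -0.03] w 0.0108
dockX -36.68 mm Y 302.35 up-tilt deg 0.14 yaw 10.38
```

Emit:
{"method": "servo_tool", "body": {"targets": [{"x": 0.0015, "y": 0, "z": 0, "wx": 0, "wy": 0, "wz": 0}, {"x": 0.003, "y": 0, "z": 0, "wx": 0, "wy": 0, "wz": 0}, {"x": 0.003, "y": 0, "z": 0, "wx": 0, "wy": 0, "wz": 0}]}}

```text
clock: 17.85
position: [0.5088, 0.1956, 0.0345]
tool_rot: [0.137, 1.568, 0.318]
force: [-3.8, -1.6, 11.4]
grip_width: 0.011
```

```bash
python3 -c "
from h import *
fav(4);st()"
```

```text
Favg [-11.76  -0.5   -3.61] sd [0.22 0.3  0.43]
t 18.05 pos [0.5088 0.1956 0.0345] Ftool [-11.25  -0.6   -4.07] Mtool [ 0.    0.87 -0.11] w 0.0112
dockX -36.61 mm Y 302.36 up-tilt deg 0.16 yaw 10.38
```

Emit:
{"method": "servo_tool", "body": {"targets": [{"x": 0, "y": 0, "z": 0, "wx": 0, "wy": 0, "wz": 0}, {"x": 0, "y": 0, "z": 0, "wx": 0, "wy": 0, "wz": 0}]}}

```text
clock: 18.3
position: [0.5088, 0.1957, 0.0346]
tool_rot: [0.156, 1.568, 0.338]
force: [0.0, -0.3, 2.6]
grip_width: 0.0111
```

Emit:
{"method": "servo_tool", "body": {"targets": [{"x": 0, "y": 0, "z": 0, "wx": 0, "wy": 0, "wz": 0}, {"x": 0, "y": 0, "z": 0, "wx": 0, "wy": 0, "wz": 0}, {"x": 0, "y": 0, "z": 0, "wx": 0, "wy": 0, "wz": 0}, {"x": 0, "y": 0, "z": 0, "wx": 0, "wy": 0, "wz": 0}, {"x": -0.06, "y": 0, "z": 0, "wx": 0, "wy": 0, "wz": 0}, {"x": -0.18, "y": 0, "z": 0, "wx": 0, "wy": 0, "wz": 0}, {"x": -0.32, "y": 0, "z": 0, "wx": 0, "wy": 0, "wz": 0}, {"x": -0.42, "y": 0, "z": 0, "wx": 0, "wy": 0, "wz": 0}, {"x": -0.45, "y": 0, "z": 0, "wx": 0, "wy": 0, "wz": 0}, {"x": -0.45, "y": 0, "z": 0, "wx": 0, "wy": 0, "wz": 0}], "grip": 0}}

```text
clock: 19.55
position: [0.5084, 0.1956, 0.2147]
tool_rot: [0.182, 1.567, 0.363]
force: [1.1, 0.2, -0.2]
grip_width: 0.0427
```

Run:
```python
from h import *
st();im,d,P=wcloud();z=P[...,2]
th=np.radians(10.5);X,Y=dockprof(P,d,th,np.array([.5035,.1945]))
m=(abs(X)<.08)&(abs(Y)<.045)&(z>.02)&(z<.034)&(d>0);r=cv2.minAreaRect(P[m][:,:2].astype(np.float32));print('body z',np.median(z[m]),'X',np.percentile(X[m],[1,99]),'Y',np.percentile(Y[m],[1,99]),r)
p=P[m];A=np.c_[p[:,:2]-p[:,:2].mean(0),np.ones(len(p))];print('plane slope',np.linalg.lstsq(A,p[:,2],rcond=None)[0])
im2,_=bot.grab_frame('scene')
save(np.vstack([cv2.resize(im[:,60:460],(500,384))[:290],cv2.resize(im2[100:340,60:380],(500,300))]),'fin')
```

```text
t 19.55 pos [0.5084 0.1956 0.2147] Ftool [0.2  0.05 1.1 ] Mtool [0.   0.04 0.03] w 0.0427
dockX -36.92 mm Y 302.24 up-tilt deg 0.21 yaw 10.38
body z 0.02525048164420734 X [-0.04440514  0.05370792] Y [-0.03148478  0.03143013] ((0.5082495212554932, 0.19550934433937073), (0.09901440143585205, 0.0645703598856926), 10.385282516479492)
plane slope [5.46841973e-04 7.40081065e-05 2.52519693e-02]
```

View pics/fin.png

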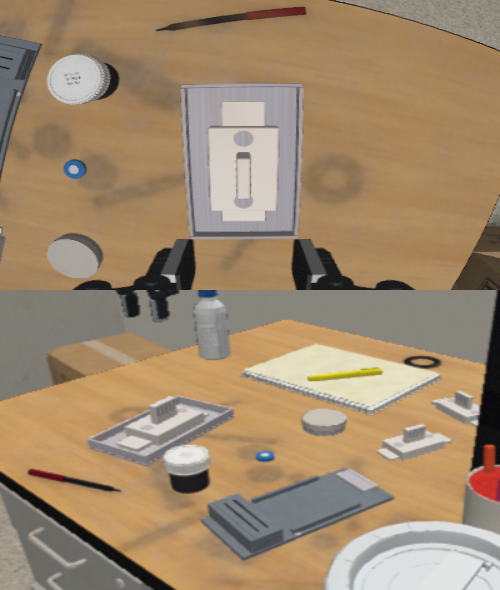

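The cassette lies flat in the tray, fin up (upper panel (243,172)). The pot, disc and tin are where they were, and the gripper is clear.

```bash
python3 -c "
from workcell import bot
print(bot.job_done(),bot.observe()['clock'])"
```

```text
the job is handed in; nothing more can be done
the job is handed in; nothing more can be done
```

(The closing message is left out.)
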